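# Fit the crank to the braked bench winch, then let its brake off

## Task

Of the two bench winches, one has its brake on (the red-balled lever on the blue box in front of it leans towards the robot) and the other has its brake off. Fit the crank on the square stub of the winch whose brake is on, pushed down fully home, and only then let that brake off by swinging its lever all the way over towards the winch. Leave the crank on the winch, and leave the other brake and the other things on the bench where they are.

Things in the scene. Friction and masses are not known exactly. Their poses are not given: they have to be found in the camera images.
- winch_left: left (+y) bench winch, fixed: a waisted aluminium drum 90 mm across on a round grey foot (110 mm), drum top flat, 85 mm above the table. An upright brass square stub, 22 x 22 mm and 38 mm high (tip 123 mm above the table, slightly tapered), stands on its centre. The winch does not turn. Origin: centre of the foot's underside; x and y square to the stub's faces.
- winch_left_seat (a point): centre of the flat drum top of the left winch, at the root of its square stub, 85 mm above the table
- winch_right: right (-y) bench winch, fixed: a waisted aluminium drum 90 mm across on a round grey foot (110 mm), drum top flat, 85 mm above the table. An upright brass square stub, 22 x 22 mm and 38 mm high (tip 123 mm above the table, slightly tapered), stands on its centre. The winch does not turn. Origin: centre of the foot's underside; x and y square to the stub's faces.
- winch_right_seat (a point): centre of the flat drum top of the right winch, at the root of its square stub, 85 mm above the table
- brake_1_base: one of two identical blue brake boxes, 85 x 60 x 34 mm, fixed to the table; each stands 110 to 210 mm in front (on the robot's side) of the winch it brakes, and either box may be at either winch and either brake may be the one that is on, so look. Origin: centre of its underside. Its x axis points roughly away from the robot; its lever swings in its x-z plane.
- brake_1 (a joint): brake lever on that box, rad: 0 = brake fully on, leaning 0.6 from upright to the box's -x (towards the robot); 1.2 = end stop, fully off, leaning 0.6 to +x (towards the winch). A 12 mm steel rod with a red ball of 32 mm diameter centred 100 mm from the pivot. Friction holds it wherever it is left; about 2 N at the ball moves it.
- brake_1_ball (a point): centre of the red ball on that lever (119 mm above the table at either end of its swing, 136 mm upright)
- brake_1_pivot (a point): the lever's pivot axis, 36 mm above the table at the middle of that box
- brake_2_base: one of two identical blue brake boxes, 85 x 60 x 34 mm, fixed to the table; each stands 110 to 210 mm in front (on the robot's side) of the winch it brakes, and either box may be at either winch and either brake may be the one that is on, so look. Origin: centre of its underside. Its x axis points roughly away from the robot; its lever swings in its x-z plane.
- brake_2 (a joint): brake lever on that box, rad: 0 = brake fully on, leaning 0.6 from upright to the box's -x (towards the robot); 1.2 = end stop, fully off, leaning 0.6 to +x (towards the winch). A 12 mm steel rod with a red ball of 32 mm diameter centred 100 mm from the pivot. Friction holds it wherever it is left; about 2 N at the ball moves it.
- brake_2_ball (a point): centre of the red ball on that lever (119 mm above the table at either end of its swing, 136 mm upright)
- brake_2_pivot (a point): the lever's pivot axis, 36 mm above the table at the middle of that box
- crank: loose winch crank, 0.34 to 0.6 kg, lying flat, bore down: a grey hub 40 x 40 mm, 44 mm high; a flat steel arm, 24 mm wide, 12 mm thick, flush with the hub's underside, runs along +x to 144 mm from the hub's centre; an orange grip 28 mm across stands on the arm at 128 mm, its top 57 mm above the underside. Origin: centre of the hub's underside; x along the arm, z up.
- crank_bore (a point): centre of the crank's bore at the hub's underside (the crank's origin). The bore is 25 x 25 mm square, right through the hub from bottom to top, its sides parallel to the hub's; it goes on the stub in any of four positions, a quarter turn apart. The crank balances about 25 mm out from here along its arm.
- cone_white: white thread cone, bystander, 72 mm across, 129 mm high, standing; origin at its underside
- cone_navy: dark blue thread cone, bystander, 72 mm across, 129 mm high, standing; origin at its underside
- reel: flat blue and white tape reel, bystander, 110 mm across, 42 mm high, lying flat; origin at its underside
- oil_can: green can, bystander, 54 mm across, 110 mm high, standing; origin at its underside
- wrench: wrench, bystander, 180 mm long, lying flat on the table at the left, near the robot
- mallet: hammer, bystander, 260 mm long, lying on the table at the right
Mind the look-alikes: they are no part of the job. Leave any brown or purple look-alike of the crank alone.

How it is judged (in metres and radians):
On the way, in this order (a step that is already met when the one before it is completed fails the run):
1. the crank is fully home on the stub of the winch whose brake is on, with that brake still on (((horizontal distance between crank_bore and winch_left_seat below 0.005 m and z of crank_bore in the frame of winch_left_seat between -0.006 and 0.004 m and angle between crank's own z axis and vertical below 0.09 rad and horizontal distance between brake_1_base and winch_left below 0.29 m and value of joint brake_1 below 0.5 rad) or (horizontal distance between crank_bore and winch_right_seat below 0.005 m and z of crank_bore in the frame of winch_right_seat between -0.006 and 0.004 m and angle between crank's own z axis and vertical below 0.09 rad and horizontal distance between brake_1_base and winch_right below 0.29 m and value of joint brake_1 below 0.5 rad) or (horizontal distance between crank_bore and winch_left_seat below 0.005 m and z of crank_bore in the frame of winch_left_seat between -0.006 and 0.004 m and angle between crank's own z axis and vertical below 0.09 rad and horizontal distance between brake_2_base and winch_left below 0.29 m and value of joint brake_2 below 0.5 rad) or (horizontal distance between crank_bore and winch_right_seat below 0.005 m and z of crank_bore in the frame of winch_right_seat between -0.006 and 0.004 m and angle between crank's own z axis and vertical below 0.09 rad and horizontal distance between brake_2_base and winch_right below 0.29 m and value of joint brake_2 below 0.5 rad))), for 0.2 s.
2. that brake is let off with the crank still home (((horizontal distance between crank_bore and winch_left_seat below 0.005 m and z of crank_bore in the frame of winch_left_seat between -0.006 and 0.004 m and angle between crank's own z axis and vertical below 0.09 rad and horizontal distance between brake_1_base and winch_left below 0.29 m and distance of brake_1_ball from where it was at the start of the episode above 0.06 m) or (horizontal distance between crank_bore and winch_right_seat below 0.005 m and z of crank_bore in the frame of winch_right_seat between -0.006 and 0.004 m and angle between crank's own z axis and vertical below 0.09 rad and horizontal distance between brake_1_base and winch_right below 0.29 m and distance of brake_1_ball from where it was at the start of the episode above 0.06 m) or (horizontal distance between crank_bore and winch_left_seat below 0.005 m and z of crank_bore in the frame of winch_left_seat between -0.006 and 0.004 m and angle between crank's own z axis and vertical below 0.09 rad and horizontal distance between brake_2_base and winch_left below 0.29 m and distance of brake_2_ball from where it was at the start of the episode above 0.06 m) or (horizontal distance between crank_bore and winch_right_seat below 0.005 m and z of crank_bore in the frame of winch_right_seat between -0.006 and 0.004 m and angle between crank's own z axis and vertical below 0.09 rad and horizontal distance between brake_2_base and winch_right below 0.29 m and distance of brake_2_ball from where it was at the start of the episode above 0.06 m)) and value of joint each of brake_1, brake_2 above 1 rad), for 0.1 s.
At the end, for the whole second after the job is handed in: The crank rests fully home on the square stub of the winch whose brake was on at the start (hub underside within 4 mm of the drum top, centred within 5 mm, upright within 0.09 rad), at rest; that winch's brake lever has been swung over, and both levers stand past 1.0 rad of their 1.2 (all of step 2 and linear speed of crank below 0.02 m/s); the robot touches nothing.
It fails at once if the brake is let off (both levers off) before the crank is on a stub (value of joint each of brake_1, brake_2 above 0.6 rad and not (horizontal distance between crank_bore and winch_left_seat below 0.008 m and z of crank_bore in the frame of winch_left_seat between -0.006 and 0.012 m and angle between crank's own z axis and vertical below 0.09 rad) and not (horizontal distance between crank_bore and winch_right_seat below 0.008 m and z of crank_bore in the frame of winch_right_seat between -0.006 and 0.012 m and angle between crank's own z axis and vertical below 0.09 rad)).
It fails at once if the other brake's lever is moved out of its off position (both levers out of it) (value of joint each of brake_1, brake_2 below 0.9 rad).
It fails at once if a bystander (cone, reel, can, wrench or hammer) is shifted more than 40 mm (distance of any of cone_white, cone_navy, reel, oil_can, wrench, mallet from where it was at the start of the episode above 0.04 m).
It also fails if it takes over 58 s, if anything falls off the work surface, if the arm or the gripper's body presses on something with over 40 N, if the wrist force passes 120 N, or if a joint passes its speed limit or range.

## Robot

A 7-joint arm with a two-finger parallel gripper is mounted at the origin on the work surface. World frame = base frame: x ahead of the robot, y to its left, z up, the work surface at z = 0. Lengths are in m, angles in degrees, forces in N, time in s.
With the tool pointing down it reaches from about 0.35 to 0.775 m from the base axis. Payload 3.1 kg.
Tool frame: the origin (TCP) lies on the centre line of the jaws, within the pads' length; the fingertips stand 17 mm ahead of it and the grasp point (between the pads) lies 2 mm behind it (robot.tip_reach is the distance from the TCP to the fingertips, in m); z points along the fingers, y is the line along which they close (so a half turn about z gives the same grasp; the last joint's range is limited). The gripper opens to 85 mm and grips with 20 to 120 N. Pads are 22 mm wide; open, the fingers measure 114 mm over their backs; the gripper's body (76 mm by 85 mm) begins 54 mm behind the grasp point. The pads swing forward as they close: fully open they stand 13 mm farther back than shut.
Start: joints at [-79.509, 17.813, 0.802, 86.603, -0.252, 75.585, -1.558], TCP at [0.123, 0.536, 0.248] pointing down, gripper open.
Joint ranges: [-154.91, 154.91], [-16.99, 109.72], [-72.82, 74.43], [7.12, 147.25], [-82.49, 262.49], [11.32, 116.49], [-174.64, 174.64]. Speed limits (degrees/s): [159.86, 159.86, 180, 180, 180, 180, 180].

## Interface

Orientations are given as [roll, pitch, yaw] about the fixed x, y, z axes, in that order (R = Rz(yaw) Ry(pitch) Rx(roll)).
In Python, from station import robot, fingers, vision, workorder, recognise gives the robot as it stands. Calls block until the motion is done:
- robot.move_to(position, orientation): joint-space move of the TCP to a pose.
- robot.line_to(position, orientation=None, velocity=0.15, f_stop=None): straight line of the TCP; orientation=None keeps the orientation; velocity is the mean speed in m/s. With f_stop (N) it stops when the force on the tool has changed by that much, and returns True; else False.
- robot.move_j(angles): joint-space move.
- fingers.gripper_to(opening, force=None): opening from 0.0 (shut) to 1.0 (fully open); force is the grip in N (None keeps the last); returns when the fingers have stopped.
- robot.pause(seconds).
- robot.inverse_kinematics(position, orientation): joint angles nearest the present ones, or None.
- vision.grab_frame(name): name is "scene" or "top"; returns the picture (420x560x3 uint8, red, green, blue); there is no depth.
- vision.calibration(name): a dict with "mtx" (3x3 intrinsics, pixels), "k1" (the pictures are not rectified: a ray, as slopes to the right and down, at radius r is drawn at 1 + k1 r^2 times it, then the intrinsics apply), "extrinsics" (4x4, takes a point from world to camera coordinates). Camera axes: x right, y up, looking along -z (the intrinsics and any distortion apply to the point x, -y, -z); pixel columns grow to the right and rows downward; lengths in m; the calibration is good to about 2 mm. A picture is of the moment at which its call begins. calibration takes no time and is no camera call.
A pose or a line that the arm cannot do raises robot.PlanningError and nothing moves.
- workorder.close_job(): hands the job in; it is judged then, once.
Trained networks look in the newest picture that a camera, given by its name, has taken for a name from the list of things; names that differ only in an ending like _2 or _b are one class to them, and where a whole thing is asked for, a point or a joint stands for the part that bears it (a point fixed in the world has none). Each returns a list of dicts, best first, with "p" (0 to 1); they miss things now and then, are a little off and sometimes report something else, mostly with a low value. They report only what shows in the picture. A call takes as long as a camera call. They do not tell look-alikes from the thing itself.
- recognise(label, camera): "rect" ([centre column, centre row, width, height] in pixels, round what is visible of it).
Readings, each from a call of its own:
- robot.current_time_s(): time.
- robot.current_joint_positions(): joint angles.
- robot.current_dq(): joint speeds.
- robot.current_joint_torque(): joint torques, N m.
- robot.current_tool_pos(): TCP position.
- robot.current_eef_rot(): TCP orientation.
- robot.current_contact_force(): force on the tool from outside, world axes, zero at the start.
- robot.current_torque(): the same for the moment, N m.
- robot.current_finger_gap(): opening from 0.0 (shut) to 1.0 (fully open).
- robot.current_gripper_force(): force on a finger pad.
Only numpy, scipy, OpenCV 4.12 (cv2) and the standard library are available. Lean on these libraries where they do the work, as an engineer would, in place of code of your own. Each camera call takes 0.05 s, during which the arm holds its last target. There are 200 camera calls.

## Working session

There is one attempt and no reset: what is moved stays moved. The work goes in short steps, each a Python script; the robot and the scene stay as the last script left them, time stands still between calls to the robot, and variables do not carry over. Pictures are saved under pics/ and viewed, at most 10 in all, crops included, and the job is handed in when it is done.

```bash
mkdir -p pics
cat > h.py <<'E'
import numpy as np, cv2
from station import robot, fingers, vision, workorder, recognise
def grab(cam,fn=None):
    im=vision.grab_frame(cam)
    if fn: cv2.imwrite('pics/'+fn,im[:,:,::-1])
    return im
def proj(P,cam):
    c=vision.calibration(cam);E=np.array(c['extrinsics']);K=np.array(c['mtx'])
    p=np.atleast_2d(P)@E[:3,:3].T+E[:3,3]
    s=np.c_[p[:,0],-p[:,1]]/-p[:,2:3]
    s=s*(1+c['k1']*(s**2).sum(1,keepdims=True))
    return s@K[:2,:2].T+K[:2,2]
def unproj(uv,z,cam):
    c=vision.calibration(cam);E=np.array(c['extrinsics']);K=np.array(c['mtx'])
    d=(np.array(uv,float)-K[:2,2])@np.linalg.inv(K[:2,:2]).T
    s=d.copy()
    for _ in range(20): s=d/(1+c['k1']*(s@s))
    r=E[:3,:3].T@np.array([s[0],-s[1],-1]); o=-E[:3,:3].T@E[:3,3]
    return o+r*(z-o[2])/r[2]
E
python3 - <<'E'
from h import *
for c in('scene','top'):
    grab(c,c+'0.png'); k=vision.calibration(c);E=np.array(k['extrinsics']);print(c,k['k1'],np.array(k['mtx']).round(1).tolist(),(-E[:3,:3].T@E[:3,3]).round(3))
    for l in ['crank','winch_left','brake_1_base','brake_1_ball']:
        print(l,[(np.round(d['rect']).tolist(),round(d['p'],2)) for d in recognise(l,c)])
E
```

```text
scene -0.16595380352416977 [[534.3, 0.0, 279.9], [0.0, 534.3, 203.3], [0.0, 0.0, 1.0]] [1.448 0.866 1.136]
crank [([252.0, 236.0, 44.0, 34.0], 0.83), ([413.0, 219.0, 29.0, 39.0], 0.59), ([255.0, 167.0, 43.0, 17.0], 0.56)]
winch_left []
brake_1_base [([336.0, 242.0, 36.0, 54.0], 0.75)]
brake_1_ball [([343.0, 229.0, 15.0, 30.0], 0.65)]
top -0.02059566398767924 [[491.4, 0.0, 281.1], [0.0, 491.4, 214.7], [0.0, 0.0, 1.0]] [ 0.281 -0.031  1.646]
crank [([284.0, 178.0, 14.0, 50.0], 0.89), ([189.0, 304.0, 20.0, 51.0], 0.82), ([217.0, 156.0, 36.0, 32.0], 0.67), ([366.0, 261.0, 36.0, 49.0], 0.58)]
winch_left [([218.0, 157.0, 36.0, 34.0], 0.97)]
brake_1_base [([214.0, 216.0, 18.0, 28.0], 0.56)]
brake_1_ball []
```

View pics/top0.png

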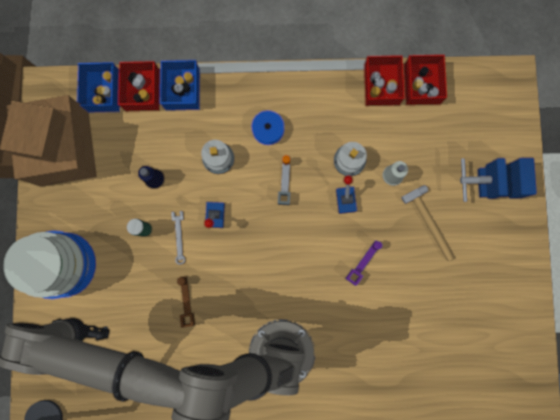

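View pics/scene0.png

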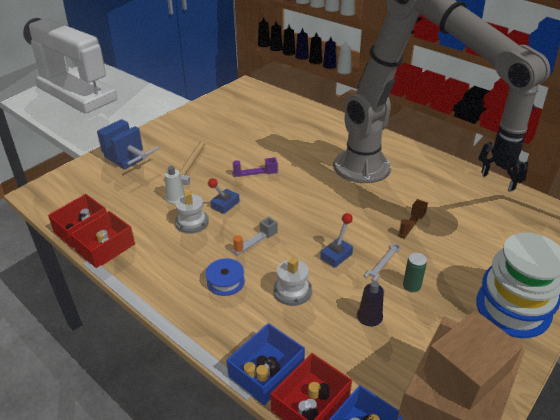

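The brake on is the left one: in the top view its ball (209,224) is on the robot's side of its box (215,215). The right ball (348,181) leans away from the robot. Crank candidates in the top view:
- grey hub with orange grip at (285,180), which matches the description
- brown look-alike at (186,303)
- purple look-alike at (366,261)

I'll check the grey one in a close crop.

Run:
```python
from h import *
a=cv2.imread('pics/top0.png')[140:235,195:300]; b=cv2.imread('pics/scene0.png')[205:305,225:360]
cv2.imwrite('pics/topc.png',cv2.resize(a,None,fx=6,fy=6,interpolation=cv2.INTER_CUBIC))
cv2.imwrite('pics/scenec.png',cv2.resize(b,None,fx=5.5,fy=5.5,interpolation=cv2.INTER_CUBIC))
```

```text
(no output)
```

View pics/topc.png

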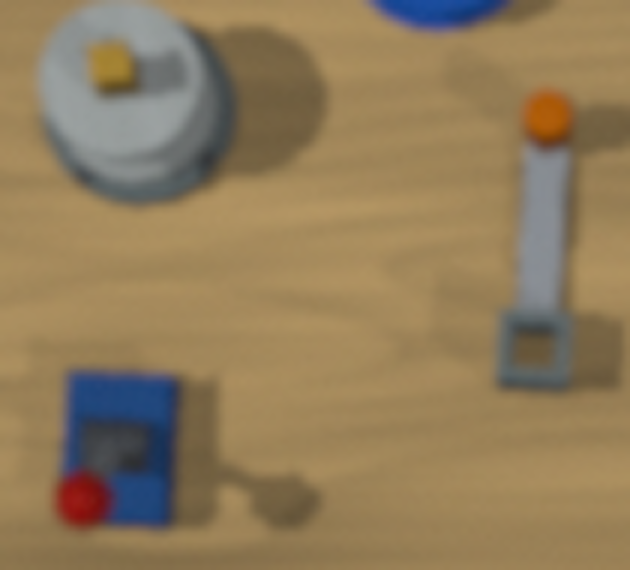

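View pics/scenec.png

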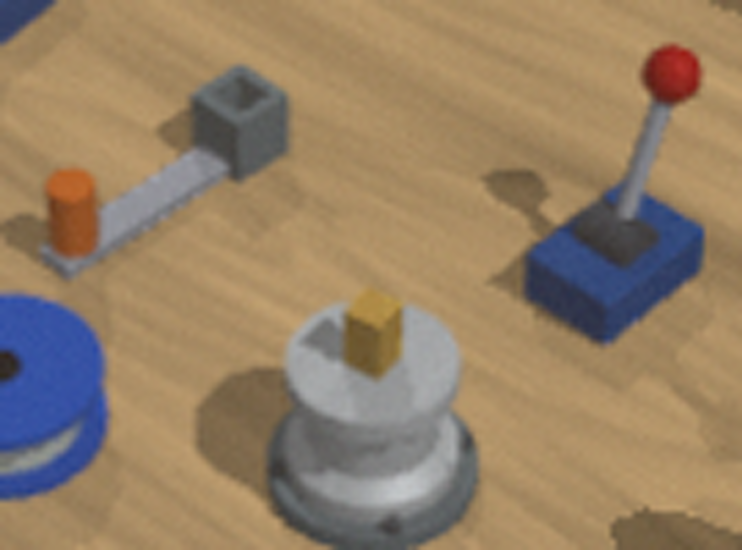

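Confirmed: the grey square-bored hub (top view about 284,197) with the orange grip (286,159) is the crank. The left winch stub is at (213,151) and the left brake, which is on, has its red ball at (208,223). Next, a silhouette fit in both cameras.

```bash
cat > fit.py <<'E'
from h import *
from scipy.optimize import minimize
S=8
def crop(im,box):
    x0,y0,x1,y1=box; return cv2.resize(im[y0:y1,x0:x1],None,fx=S,fy=S,interpolation=cv2.INTER_CUBIC)
def prism(cx,cy,hx,hy,z0,z1,taper=1.):
    q=np.array([[-1,-1],[1,-1],[1,1],[-1,1]])*[hx,hy]
    return np.vstack([np.c_[q+[cx,cy],np.full(4,z0)],np.c_[q*taper+[cx,cy],np.full(4,z1)]])
def cyl(cx,cy,r,z0,z1,n=24):
    t=np.arange(n)*2*np.pi/n; c=np.c_[cx+r*np.cos(t),cy+r*np.sin(t)]
    return np.vstack([np.c_[c,np.full(n,z)] for z in(z0,z1)])
def place(P,p):
    c,s=np.cos(p[2]),np.sin(p[2]); return np.c_[P[:,:2]@np.array([[c,s],[-s,c]])+p[:2],P[:,2]]
def sil(parts,p,cam,box,shape):
    m=np.zeros(shape,np.uint8)
    for P in parts:
        uv=(proj(place(P,p),cam)-[box[0],box[1]]+.5)*S-.5
        cv2.fillConvexPoly(m,cv2.convexHull(np.round(uv*16).astype(np.int32)),1,shift=4)
    return m
def fit(parts,p0,views):
    """views: list of (cam,box,mask)"""
    def cost(q):
        p=np.array(p0)+q*[.001,.001,.02]; c=0
        for cam,box,m in views:
            s=sil(parts,p,cam,box,m.shape); c-=(s&m).sum()/max(1,(s|m).sum())
        return c/len(views)
    best=None
    for st in (6.,2.,.7):
        q0=np.zeros(3) if best is None else best.x
        best=minimize(cost,q0,method='Nelder-Mead',options=dict(initial_simplex=np.vstack([q0,q0+np.eye(3)*st]),xatol=.02,fatol=1e-5))
    return np.array(p0)+best.x*[.001,.001,.02],-best.fun
CR=[prism(0,0,.02,.02,0,.044),prism(.072,0,.072,.012,0,.012),cyl(.128,0,.014,0.012,.057)]
ST=[prism(0,0,.011,.011,.085,.123,.95)]
BX=[prism(0,0,.0425,.03,0,.034)]
BALL=[np.vstack([cyl(0,0,.016*np.cos(a),.119+.016*np.sin(a),.119+.016*np.sin(a)) for a in np.linspace(-1.5,1.5,15)])]
def hsv(c): return [x.astype(int) for x in cv2.split(cv2.cvtColor(c,cv2.COLOR_RGB2HSV))]
def biggest(m):
    m=cv2.morphologyEx(m.astype(np.uint8),cv2.MORPH_OPEN,np.ones((5,5)))
    n,l,s,_=cv2.connectedComponentsWithStats(m); return (l==1+np.argmax(s[1:,4])).astype(np.uint8)
E
cat > m1.py <<'E'
from fit import *
ims={c:cv2.imread(f'pics/{c}0.png')[:,:,::-1] for c in('top','scene')}
B={'crank':dict(top=(272,148,298,212),scene=(228,212,282,258)),'stub':dict(top=(207,144,225,160),scene=(284,252,302,276)),
   'box':dict(top=(200,196,230,232),scene=(315,236,360,272)),'ball':dict(top=(200,214,218,232),scene=(336,208,358,228))}
def mask(k,c):
    H,s,v=hsv(crop(ims[c],B[k][c]))
    if k=='crank': m=(s<75)|((H<13)&(s>190)); m=cv2.morphologyEx(m.astype(np.uint8),cv2.MORPH_CLOSE,np.ones((25,25)))
    elif k=='stub': m=(s>95)&(H>12)&(H<30)
    elif k=='box': m=(H>100)&(H<130)&(s>110); m=cv2.morphologyEx(m.astype(np.uint8),cv2.MORPH_CLOSE,np.ones((5,5)))
    else: m=((H<8)|(H>172))&(s>140)
    if k=='box':
        n=cv2.findContours(biggest(m),cv2.RETR_EXTERNAL,cv2.CHAIN_APPROX_NONE)[0]; z=np.zeros(m.shape,np.uint8); cv2.fillConvexPoly(z,cv2.convexHull(max(n,key=len)),1); return z
    m=biggest(m)
    n=cv2.findContours(m,cv2.RETR_EXTERNAL,cv2.CHAIN_APPROX_NONE)[0]; cv2.drawContours(m,n,-1,1,-1); return m
P={'crank':(CR,(284,197),.044,0.),'stub':(ST,(213,151),.123,0.),'box':(BX,(215,214),.034,0.),'ball':(BALL,(208,223),.119,0.)}
rows=[]
for k,(parts,uv,z,yaw) in P.items():
    p0=[*unproj(uv,z,'top')[:2],yaw]
    V=[(c,B[k][c],mask(k,c)) for c in('top','scene')]
    for vs in (V[:1],V[1:],V):
        p,i=fit(parts,p0,vs); print(k,[v[0] for v in vs],p[:2].round(4),np.degrees(p[2]).round(1),'IoU',round(i,3))
    tiles=[]
    for c,b,m in V:
        t=crop(ims[c],b)[:,:,::-1].copy(); s=sil(parts,p,c,b,m.shape)
        for mm,col in((m,(0,255,0)),(s,(0,0,255))): cv2.drawContours(t,cv2.findContours(mm,0,2)[0],-1,col,1)
        tiles.append(cv2.resize(t,(190,290)))
    rows.append(np.hstack(tiles))
cv2.imwrite('pics/fit1.png',np.vstack([np.hstack(rows[:2]),np.hstack(rows[2:])]))
E
python3 m1.py
```

```text
crank ['top'] [ 0.5095 -0.0171] -4.6 IoU 0.751
crank ['scene'] [ 0.5063 -0.0146] -4.2 IoU 0.925Traceback (most recent call last):
  File "m1.py", line 21, in <module>
    p,i=fit(parts,p0,vs); print(k,[v[0] for v in vs],p[:2].round(4),np.degrees(p[2]).round(1),'IoU',round(i,3))
        ~~~^^^^^^^^^^^^^
  File "fit.py", line 30, in fit
    best=minimize(cost,q0,method='Nelder-Mead',options=dict(initial_simplex=np.vstack([q0,q0+np.eye(3)*st]),xatol=.02,fatol=1e-5))
    res = _minimize_neldermead(fun, x0, args, callback, bounds=bounds,
                               **options)
    fxcc = func(xcc)
    fx = function(np.copy(x), *(wrapper_args + args))
  File "fit.py", line 25, in cost
    s=sil(parts,p,cam,box,m.shape); c-=(s&m).sum()/max(1,(s|m).sum())
  File "fit.py", line 17, in sil
    uv=(proj(place(P,p),cam)-[box[0],box[1]]+.5)*S-.5
        ~~~~^^^^^^^^^^^^^^^^
  File "h.py", line 8, in proj
    c=vision.calibration(cam);E=np.array(c['extrinsics']);K=np.array(c['mtx'])
ValueError: time passes only in moves, steps and waits
```

Too many calibration calls in one go, so I'll cache it.

```bash
sed -i 's/^def grab/import functools\ncal=functools.cache(lambda c: vision.calibration(c))\ndef grab/; s/c=vision.calibration(cam)/c=cal(cam)/' h.py; python3 m1.py
```

```text
crank ['top'] [ 0.5095 -0.0171] -4.6 IoU 0.751
crank ['scene'] [ 0.5063 -0.0146] -4.2 IoU 0.925
crank ['top', 'scene'] [ 0.506  -0.0154] -4.1 IoU 0.822
stub ['top'] [0.6551 0.2061] 28.8 IoU 0.727
stub ['scene'] [0.6451 0.2021] 20.2 IoU 0.547
stub ['top', 'scene'] [0.6516 0.2058] 14.8 IoU 0.594
box ['top'] [0.4594 0.2168] -0.0 IoU 0.72
box ['scene'] [0.451  0.2166] 2.4 IoU 0.738
box ['top', 'scene'] [0.456  0.2161] 1.3 IoU 0.724
ball ['top'] [0.4209 0.2196] 9.1 IoU 0.707
ball ['scene'] [0.4076 0.213 ] 9.2 IoU 0.861
ball ['top', 'scene'] [0.4182 0.2183] 6.9 IoU 0.598
```

View pics/fit1.png

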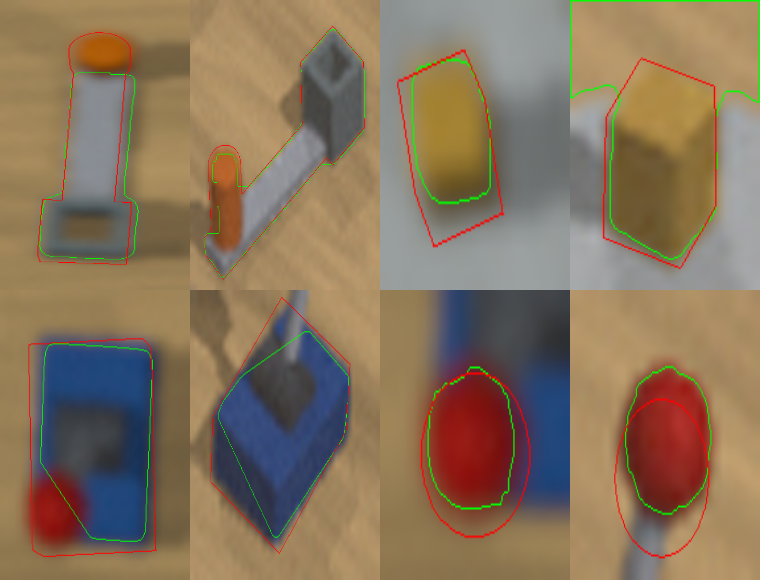

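Run:
```python
from h import *
def ray(uv,c):
    a,b=unproj(uv,0,c),unproj(uv,.2,c); return a,(b-a)/np.linalg.norm(b-a)
for n,t,s,z in [('stubtop',(213.3,150.2),(292.9,260.7),.123),('ball',(208.4,222.9),(346.6,218.05),.119),('hubtop',(283.9,197.8),(268.2,222.4),.044),('grip',(285.9,158.7),(237.7,238.),.057)]:
    (a,u),(b,v)=ray(t,'top'),ray(s,'scene')
    k=np.linalg.lstsq(np.c_[u,-v],b-a,rcond=None)[0]; p,q=a+k[0]*u,b+k[1]*v
    print(n,'top@z',unproj(t,z,'top')[:2].round(4),'scene@z',unproj(s,z,'scene')[:2].round(4),'tri',((p+q)/2).round(4),'gap',(p-q).round(4))
for c in('top','scene'): print(np.round(cal(c)['extrinsics'],4).tolist())
```

```text
stubtop top@z [0.6516 0.2023] scene@z [0.6524 0.2094] tri [0.651  0.2049 0.1193] gap [ 0.0031 -0.004   0.0001]
ball top@z [0.4209 0.2187] scene@z [0.4082 0.2128] tri [0.4193 0.2182 0.1289] gap [ 0.0016 -0.0022 -0.0002]
hubtop top@z [ 0.5062 -0.0182] scene@z [ 0.5092 -0.0112] tri [ 0.5058 -0.0168  0.0389] gap [ 0.0022 -0.0027  0.0003]
grip top@z [ 0.6341 -0.0271] scene@z [ 0.6341 -0.0222] tri [ 0.6334 -0.0257  0.0547] gap [ 0.0024 -0.0028  0.0005]
[[-0.0167, -0.9997, -0.016, 0.0003], [0.9943, -0.0183, 0.1051, -0.4526], [-0.1053, -0.0141, 0.9943, -1.6072], [0.0, 0.0, 0.0, 1.0]]
[[-0.6561, 0.7547, -0.0084, 0.306], [-0.4726, -0.4021, 0.7842, 0.1415], [0.5885, 0.5185, 0.6204, -2.0051], [0.0, 0.0, 0.0, 1.0]]
```

Both cameras give the same crank-to-stub offset, about (0.145, 0.221), although their absolute positions differ by 5–7 mm. I'll squeeze the hub along both axes so the robot itself fixes the crank's position. Then I'll use the offset to find the stub.

Run:
```python
from h import *
# yaw of stub & hub top faces from scene corner picks (crop px)
f=lambda p:np.array([p[0]+.5,p[1]+.5])/5.5-.5+[225,205]
for n,c,z in(('stub',[(347,310),(375,290),(403,307),(378,327)],.123),('hub',[(193,105),(240,67),(288,96),(240,125)],.044)):
    q=[unproj(f(p),z,'scene')[:2] for p in c]
    e=[q[(i+1)%4]-q[i] for i in range(4)]
    print(n,[(round(np.degrees(np.arctan2(v[1],v[0]))%90,1),round(1e3*np.linalg.norm(v),1)) for v in e])
print(robot.current_time_s(),np.round(robot.current_eef_rot(),1))
C=np.array([.5075,-.0150]); yaw=-4.2
R=lambda y:[180,0,y]
for y in(yaw,yaw+90,yaw-90,yaw+180):
    print(y,robot.inverse_kinematics([*C,.036],R(y)),robot.inverse_kinematics([*(C+[.145,.221]),.15],R(y)))
```

```text
stub [(np.float64(85.9), np.float64(19.7)), (np.float64(89.2), np.float64(18.1)), (np.float64(88.7), np.float64(18.6)), (np.float64(2.4), np.float64(19.1))]
hub [(np.float64(3.0), np.float64(42.7)), (np.float64(87.8), np.float64(38.4)), (np.float64(83.8), np.float64(37.0)), (np.float64(7.9), np.float64(32.4))]
0.5 [-180.     0.   167.1]
-4.2 [-41.84747797  38.06617805  58.00986297 109.64948297 -39.62270507
  55.08483963 -59.11995027] [-41.19132525  41.89368944  40.5446436   71.86680172 -26.63889733
  75.48995558 -95.7403112 ]
85.8 [-35.21076837  33.06630184  47.0816564  109.44857905 -30.94189139
  50.99632283  23.28755477] [-39.61715299  41.093364    37.33812088  71.78935454 -24.39082182
  74.87684748  -7.17548297]
-94.2 [ 43.30578265  42.18612808 -61.82066505 106.57430074  43.68697
  58.9815059  138.76591438] [-21.79057015  37.20658171   4.92542919  70.86028269  -3.12826602
  72.06022437 158.90030049]
175.8 [-33.01031699  31.89457738  43.76105273 109.37757138 -28.45510731
  50.0829161  111.078626  ] [-32.30382574  38.54450334  23.46305905  71.41784229 -15.03762668
  72.98830998  76.74154198]
```

Run:
```python
from h import *
C=np.array([.5075,-.0150]); yaw=-4.2
R=lambda y:[180,0,y]
def rep(n): print(n,'t',round(robot.current_time_s(),1),'gap',round(robot.current_finger_gap(),3),'tcp',np.round(robot.current_tool_pos(),4),'F',np.round(robot.current_contact_force(),1),'fg',round(robot.current_gripper_force(),1))
robot.move_to([*C,.25],R(175.8))
robot.line_to([*C,.080],velocity=.25)
print(robot.line_to([*C,.036],velocity=.08,f_stop=6)); rep('down')
fingers.gripper_to(0.0,force=20); rep('sqz y')
fingers.gripper_to(1.0); robot.line_to([*C,.085],velocity=.2)
robot.move_to([*C,.085],R(85.8))
print(robot.line_to([*C,.036],velocity=.08,f_stop=6)); rep('down')
fingers.gripper_to(0.0,force=20); rep('sqz x')
fingers.gripper_to(0.0,force=100); robot.pause(.3); rep('grip')
grab('top','top1.png'); grab('scene','scene1.png')
```

```text
False
down t 4.4 gap 0.999 tcp [ 0.5075 -0.0152  0.0359] F [ 0.3 -0.3 -0.4] fg 0.0
sqz y t 4.9 gap 0.467 tcp [ 0.5078 -0.0153  0.0364] F [-1.5 -0.9  2.5] fg 22.0
False
down t 7.8 gap 0.995 tcp [ 0.5077 -0.0153  0.0361] F [ 0.2 -0.1  0.5] fg 0.0
sqz x t 8.3 gap 0.468 tcp [ 0.5077 -0.015   0.0364] F [-0.3  0.6  3.3] fg 22.0
grip t 8.8 gap 0.447 tcp [ 0.508  -0.0151  0.0368] F [-1.8  0.5  5.7] fg 102.2
```

```bash
cat > m2.py <<'E'
from fit import *
import sys
def orange(im,box):
    x0,y0,x1,y1=box; H,s,v=hsv(crop(im,box)); m=biggest((H<14)&(s>185)&(v>70)); M=cv2.moments(m,True)
    return (np.array([M['m10'],M['m01']])/M['m00']+.5)/S-.5+[x0,y0], M['m00']/S/S
E
python3 - <<'E'
from h import *
R=lambda y:[180,0,y]
p=robot.current_tool_pos()
robot.line_to([p[0],p[1],.19],velocity=.15)
print(np.round(robot.current_contact_force(),2),np.round(robot.current_torque(),2),robot.current_finger_gap())
robot.line_to([.652,.206,.19],R(89),velocity=.2); robot.pause(.2)
print(robot.current_time_s(),np.round(robot.current_tool_pos(),4),np.round(robot.current_eef_rot(),2))
a=grab('top','top2.png'); b=grab('scene','scene2.png')
g=np.array([.652+.128,.206-.002,.154+.057]); 
T=[]
for c,im in(('top',a),('scene',b)):
    u=proj(g,c)[0]; print(c,u); x,y=(int(k) for k in proj([.67,.205,.15],c)[0]); x=max(50,min(510,x));y=max(50,min(370,y))
    T.append(cv2.resize(im[y-50:y+50,x-50:x+50],(390,390),interpolation=cv2.INTER_CUBIC)); print(x-50,y-50)
cv2.imwrite('pics/hov.png',np.hstack(T)[:,:,::-1])
E
```

```text
[-0.28  0.23 -5.03] [0.02 0.12 0.01] 0.4477493920695068
11.7333 [0.6518 0.2052 0.1903] [ 1.800e+02 -2.000e-02  8.892e+01]
top [208.24166714 101.7471423 ]
161 92
scene [258.11869857 261.81828487]
237 206
```

View pics/hov.png

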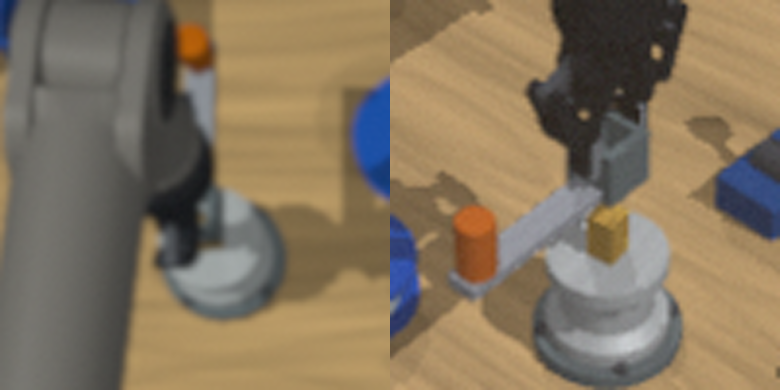

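Run:
```python
from fit import *
im0={c:cv2.imread(f'pics/{c}0.png')[:,:,::-1] for c in('top','scene')}
im2={c:cv2.imread(f'pics/{c}2.png')[:,:,::-1] for c in('top','scene')}
G=[cyl(0,0,.014,.154+.012,.154+.057)]; ST=[prism(0,0,.011,.011,.085,.123,.88)]
gb=dict(top=(202,94,220,114),scene=(248,252,270,284)); sb=dict(top=(207,144,222,158),scene=(286,256,300,276))
true=np.array([.6518,.2052])+.128*np.array([np.cos(np.radians(-1.1)),np.sin(np.radians(-1.1))])
for c in('top','scene'):
    H,s,v=hsv(crop(im2[c],gb[c])); m=biggest((H<14)&(s>170)&(v>60))
    p,i=fit(G,[*true,0],[(c,gb[c],m)]); d=true-p[:2]; print(c,'grip corr',d.round(4),round(i,3))
    H,s,v=hsv(crop(im0[c],sb[c]))
    for th in((95,),(120,)) if c=='top' else ((140,),(155,)):
        ms=biggest((s>th[0])&(H>10)&(H<30))
        q,i=fit(ST,[.653,.208,-.02],[(c,sb[c],ms)]); print(c,th,'stub',q[:2].round(4),np.degrees(q[2]).round(1),round(i,3),'corrected',(q[:2]+d).round(4), np.median(s[ms>0]))
```

```text
top grip corr [-0.0004  0.0017] 0.011
top (95,) stub [0.6545 0.2061] 22.3 0.755 corrected [0.6541 0.2078] 163.0
top (120,) stub [0.6527 0.2052] 28.7 0.658 corrected [0.6523 0.2069] 169.0
scene grip corr [0.0027 0.0021] 0.756
scene (140,) stub [0.6491 0.2053] 27.6 0.667 corrected [0.6518 0.2074] 150.0
scene (155,) stub [0.6274 0.2198] 5.5 0.034 corrected [0.63   0.2219] 162.0
```

```bash
cat > ins.py <<'E'
from h import *
OFF=np.array([.0002,.0008]); R=[180,0,89]
def at(xy,z,v=.1,f=None): return robot.line_to([*(np.array(xy)+OFF),z],R,velocity=v,f_stop=f)
def rep(n=''):
    p=robot.current_tool_pos(); print(n,'t',round(robot.current_time_s(),1),'tcp',np.round(p,4),'F',np.round(robot.current_contact_force(),1),'T',np.round(robot.current_torque(),2)); return p
E
python3 - <<'E'
from ins import *
c=np.array([.653,.2078])
at(c,.168); rep('hover')
for d in [(0,0),(.002,0),(-.002,0),(0,.002),(0,-.002),(.002,.002),(-.002,-.002),(.002,-.002),(-.002,.002),(.004,0),(-.004,0),(0,.004),(0,-.004)]:
    at(c+d,.168,.1); hit=at(c+d,.1225,.06,8); p=rep(f'{d} {hit}')
    if p[2]<.15: break
E
```

```text
hover t 12.2 tcp [0.6523 0.2091 0.1665] F [ 0.6 -0.8 -5. ] T [-0.    0.11  0.  ]
(0, 0) True t 12.8 tcp [0.6539 0.2086 0.1592] F [0.2 0.2 4.4] T [-0.07  0.17 -0.02]
(0.002, 0) True t 13.4 tcp [0.6553 0.2086 0.1595] F [-0.1 -0.3  3.8] T [-0.05  0.22  0.04]
(-0.002, 0) True t 14.0 tcp [0.6514 0.2087 0.1591] F [-0.8 -0.5  4.8] T [-0.08  0.28 -0.06]
(0, 0.002) True t 14.6 tcp [0.6533 0.2106 0.1597] F [0.9 0.5 3.7] T [-0.14  0.18  0.01]
(0, -0.002) True t 15.6 tcp [0.6525 0.2064 0.1219] F [-0.2  0.1  4.9] T [ 0.06 -0.18  0.06]
```

The crank went down to the expected seated height (TCP 0.122). I'll press it home, release, retreat upward and look.

Run:
```python
from ins import *
p=np.array(robot.current_tool_pos())
print(at(p[:2]-OFF,.112,.04,20)); rep('press')
fingers.gripper_to(.75,force=20); robot.pause(.3); rep('released')
robot.line_to([p[0],p[1],.26],velocity=.2)
robot.move_to([.40,0.0,.30],[180,0,89]); rep('away')
a=grab('top','top3.png'); b=grab('scene','scene3.png')
cv2.imwrite('pics/seat.png',np.hstack([cv2.resize(a[80:240,170:330],(390,390),interpolation=cv2.INTER_CUBIC),cv2.resize(b[180:320,230:370],(390,390),interpolation=cv2.INTER_CUBIC)])[:,:,::-1])
```

```text
True
press t 15.8 tcp [0.6524 0.2064 0.1219] F [-1.4 -0.5  3.7] T [-0.08  0.07 -0.02]
released t 16.5 tcp [0.6512 0.2063 0.12  ] F [-1.5 -0.5 -0.2] T [ 0.01 -0.   -0.02]
away t 18.6 tcp [0.4006 0.0009 0.3004] F [ 0.3  0.1 -0.5] T [ 0.04  0.02 -0.01]
```

View pics/seat.png

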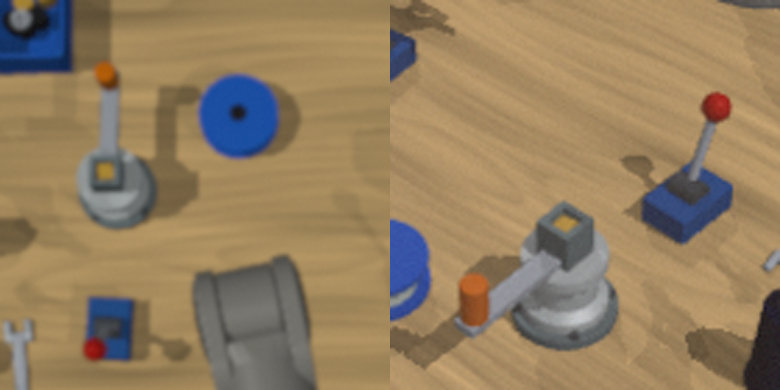

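The crank is seated: the stub shows inside the bore, and the hub sits flat on the drum. The brake is still on, with its ball at the robot side. Next I push the lever over with the closed fingers.

Run:
```python
from ins import *
fingers.gripper_to(0.0,force=20)
Q=[180,0,180]
robot.move_to([.36,.2175,.22],Q)
print(robot.line_to([.36,.2175,.107],velocity=.15,f_stop=8)); rep('behind')
h=robot.line_to([.54,.2155,.107],velocity=.08,f_stop=12); p=rep(f'pushed {h}')
a=grab('top','top4.png'); b=grab('scene','scene4.png')
cv2.imwrite('pics/push.png',np.hstack([cv2.resize(a[100:260,150:310],(390,390),interpolation=cv2.INTER_CUBIC),cv2.resize(b[180:320,250:390],(390,390),interpolation=cv2.INTER_CUBIC)])[:,:,::-1])
```

```text
False
behind t 21.5 tcp [0.3609 0.2176 0.1078] F [0.8 0.4 0.3] T [-0.04 -0.02  0.01]
pushed True t 22.9 tcp [0.4773 0.2154 0.1049] F [-3.8 -0.1  4.6] T [-0.05  0.63 -0.06]
```

View pics/push.png

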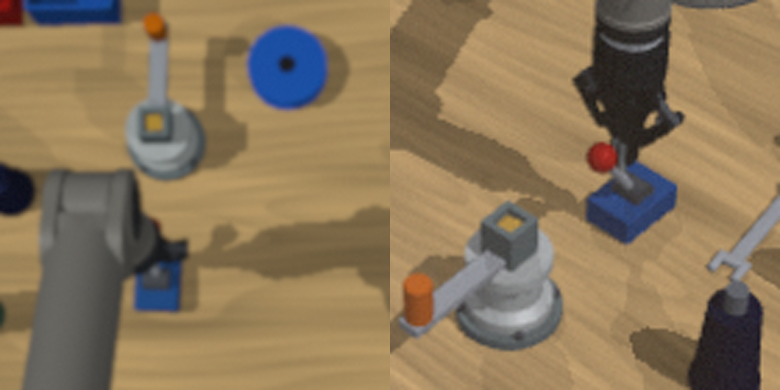

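The lever now leans towards the winch. I'll push once more to confirm the stop, back off, and measure the ball.

Run:
```python
from fit import *
from ins import rep
p=np.array(robot.current_tool_pos())
print(robot.line_to([p[0]+.05,p[1],.107],velocity=.05,f_stop=14)); rep('push2')
robot.line_to([.41,.2165,.115],velocity=.15); robot.line_to([.36,.2165,.25],velocity=.2)
robot.move_to([.36,-.05,.30],[180,0,180]); robot.pause(.3); rep('away')
a=grab('top','top5.png'); b=grab('scene','scene5.png')
def ctr(im,box):
    H,s,v=hsv(crop(im,box)); m=biggest(((H<6)|(H>172))&(s>150)); M=cv2.moments(m,True); return (np.array([M['m10'],M['m01']])/M['m00']+.5)/S-.5+box[:2]
for z in(.119,.128):
    for c,im,b5,pp in(('top',a,0,(.512,.216)),('scene',b,0,(.512,.216))):
        u=proj([*pp,.119],c)[0].astype(int); bx=[*(u-12),*(u+12)]; q=ctr(im,bx); print(c,q.round(1),unproj(q,z,c).round(4))
cv2.imwrite('pics/fin.png',np.hstack([cv2.resize(a[100:260,150:310],(390,390),interpolation=cv2.INTER_CUBIC),cv2.resize(b[180:320,230:370],(390,390),interpolation=cv2.INTER_CUBIC)])[:,:,::-1])
```

```text
True
push2 t 23.4 tcp [0.4771 0.2153 0.1045] F [-3.3  0.1  5.2] T [-0.05  0.46  0.01]
away t 26.2 tcp [ 0.3601 -0.0491  0.2997] F [ 0.2 -0.4  0.4] T [-0.01 -0.    0.  ]
top [210.6 193.6] [0.5133 0.2117 0.119 ]
scene [325.8 235.9] [0.5114 0.2137 0.119 ]
top [210.6 193.6] [0.5119 0.2102 0.128 ]
scene [325.8 235.9] [0.5197 0.2195 0.128 ]
```

View pics/fin.png

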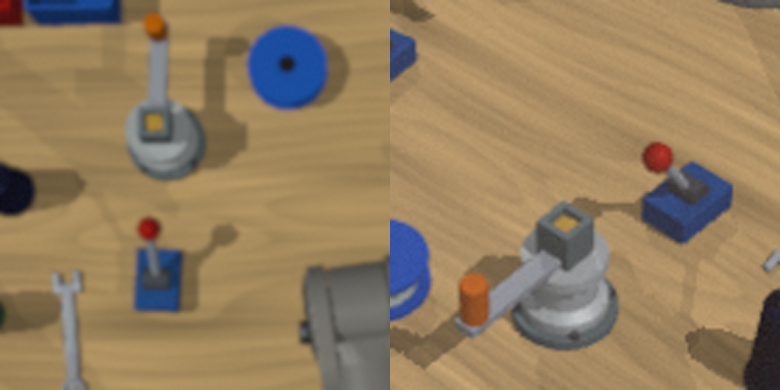

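Both cameras put the ball at the end-stop height (z 0.119), at x ≈ 0.512. That is the fully-off position, and the crank is still home. Handing in.

```bash
python3 -c "
from station import workorder
print(workorder.close_job())"
```

```text
the job is handed in; nothing more can be done
None
```

I fitted the crank fully home on the left winch, the one with its brake on, then swung that brake's lever over to its end stop and handed the job in at about 26 s; the hand-in call returned no verdict.

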